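# Sweep the knife fittings off the board into the catch tray

## Robot

A 6-joint arm with a two-finger parallel gripper is mounted at the origin on the work surface. World frame = base frame: x ahead of the robot, y to its left, z up, the work surface at z = 0. Lengths are in m, angles in degrees, forces in N, time in s.
With the tool pointing down it reaches from about 0.3 to 0.75 m from the base axis. Payload 8.5 kg.
Tool frame: the origin (TCP) lies at the very end of the fingers, on their centre line; the grasp point (between the pads) lies 19 mm behind it; z points along the fingers, y is the line along which they close (so a half turn about z gives the same grasp; the last joint's range is limited). The gripper opens to 85 mm and grips with 20 to 120 N. Pads are 22 mm wide; open, the fingers measure 114 mm over their backs; the gripper's body (76 mm by 85 mm) begins 54 mm behind the grasp point. The pads swing forward as they close: fully open they stand 13 mm farther back than shut.
Start: joints at [-89.685, 21.807, 74.336, -0, 83.858, -12.336], TCP at [0.12, -0.537, 0.206] pointing down, gripper open.
Joint ranges: [-178.18, 178.18], [-50.72, 133.34], [12.68, 142.11], [-81.47, 261.47], [9.98, 163.14], [-165.26, 165.26]. Speed limits (degrees/s): [136.94, 136.94, 180, 180, 180, 180].

## Interface

Orientations are given as a 3x3 rotation matrix whose columns are the frame's x, y, z axes.
In Python, from rig import observe, cams, ticket gives the robot as it stands.
- The arm moves only by the tool move_arm, never from a script. Its arguments are lists of equal length, an entry for each row: "jaw": the finger opening in cm, from 0 to 8.54; "dp": the shift along the tool's x, y, z in cm, a list of three; "turn": the turn, a rotation vector about the tool's x, y, z in rad, a list of three. In form: {"jaw": [jaw, ...], "dp": [[tx, ty, tz], ...], "turn": [[wx, wy, wz], ...]}. A call has 1 to 12 rows; each row shifts and turns the commanded pose from where the row before left it, along the tool's axes as they then stand; what a row does not reach is not made up. A row lasts 1/12 s, in which the tool goes at most 41.7 mm and 7.16 degrees, less where a joint would pass 70% of its speed; a pose out of reach is approached as far as the arm can. A call is refused whole if a number of a shift passes 4.17 or a number of a turn 0.125, either way. A call with a gripper value outside its range is refused whole. The fingers move at their own pace and stop on an object; "force" is the grip in N (left out, the last holds). Time passes only in rows, so rows that do not move let the fingers close. It gives the time, the measured TCP pose, the force, the opening and the grip force at its end, in the units of the state.
- observe(): the state, without advancing time (a new reading comes with each control period).
- cams.get_image(name): name is "side" or "top"; returns (picture, depth): 400x640x3 uint8, red, green, blue; 400x640 float32, m along the optical axis (not along the pixel's ray), 0 where there is no reading.
- cams.calibration(name): a dict with "vertical_fov" (degrees; the focal length in pixels is half the picture's height over the tangent of half this angle, whatever the lens; pixels are square), "cx", "cy" (the principal point, pixels), "k1" (the pictures are not rectified: a ray, as slopes to the right and down, at radius r is drawn at 1 + k1 r^2 times it, then the intrinsics apply), "view" (4x4, takes a point from world to camera coordinates). Camera axes: x right, y up, looking along -z (the intrinsics and any distortion apply to the point x, -y, -z); pixel columns grow to the right and rows downward; lengths in m; the calibration is good to about 2 mm. A picture is of the moment at which its call begins. calibration takes no time and is no camera call.
- ticket.close_job(): hands the job in; it is judged then, once.
Trained networks look in the newest picture that a camera, given by its name, has taken for a name from the list of things; names that differ only in an ending like _2 or _b are one class to them, and where a whole thing is asked for, a point or a joint stands for the part that bears it (a point fixed in the world has none). Each returns a list of dicts, best first, with "p" (0 to 1); they miss things now and then, are a little off and sometimes report something else, mostly with a low value. They report only what shows in the picture. A call takes as long as a camera call.
- cams.spot_in(camera, query): "box" ([centre column, centre row, width, height] as shares, 0 to 1, of the picture: columns of its width, rows of its height, round what is visible of it).
- cams.outline_of(camera, query): "mask" (400x640 bool, what is visible of it) and "box" ([centre column, centre row, width, height] as shares, 0 to 1, of the picture: columns of its width, rows of its height, round what is visible of it).
- cams.mark_of(camera, query): "location" ([column, row] as shares, 0 to 1, of the picture: columns of its width, rows of its height: a listed point, or the origin of a listed thing).
The state is a dict: "time_s": time; "q": joint angles; "qvel": joint speeds; "joint_efforts": joint torques, N m; "position": TCP position; "tool_rot": TCP orientation; "ft_force": force on the tool from outside, world axes, zero at the start; "wrist_torque": the same for the moment, N m; "grip_width": finger opening in m; "gripper_force": force on a finger pad.
Only numpy, scipy, OpenCV 4.12 (cv2) and the standard library are available. Lean on these libraries where they do the work, as an engineer would, in place of code of your own. Each camera call takes 0.05 s, during which the arm holds its last target. There are 200 camera calls.

## Task

Clear the fitting board: with the fingertips, push the brass bolster block, the copper ferrule ring and the steel pommel cap along the board and over its edge, so that all three lie in the black catch tray attached to the board. Only push them, never pick them up or lift them, and leave the amber jar standing on the board and the anvil, glue bottle and screwdriver around it where they are.

Things in the scene. Friction and masses are not known exactly. Their poses are not given: they have to be found in the camera images.
- board: Pale wooden board, fixed to the bench, 280 mm (its x) by 260 mm (its y), 24 mm thick, flat on top without rims; place and yaw vary. Origin at the centre of its underside, on the bench (z = 0); z up. Black tray fixed to its -y side. The three fittings and the jar start one in each of four lanes, board x -87, -29, 29, 87 mm (+-4), in any order; board y -20 to 70 mm.
- edge (a point): Middle of the board's top edge over the tray: board frame (0, -130, 24) mm; axes as the board's.
- tray (a point): Centre of the black tray's inner floor: board frame (0, -190, 4) mm; axes as the board's. Inside 280 mm along x, 120 mm along y (board y -130 to -250 mm); walls 5 mm thick, tops 34 mm above the bench, at its two x ends and its far -y side; none on the board's side, so parts pushed past the board's -y edge drop 20 mm into it.
- bolster: Loose brass block 30 x 20 x 14 mm (x, y, z), about 60 g, lying flat on the board at any yaw. Origin at its centre, 7 mm above the board.
- ferrule_center (a point): Centre of the loose copper ring (body ferrule), 30 mm outer and 20 mm inner diameter, 14 mm high, about 40 g, lying flat on the board; this point is 7 mm above the board.
- ferrule: The same copper ring; origin at the centre of its underside, z along the ring's axis.
- pommel: Loose round grey steel cap, 28 mm diameter, 14 mm high with a bevelled top, about 50 g, lying flat on the board. Origin at its centre, 7 mm above the board.
- jar: Amber glass jar with a white cap, 32 mm diameter, 45 mm high, loose, about 80 g, standing on the board among the fittings in one of the four lanes: leave it alone. Origin at the centre of its underside.
- anvil: Small red anvil with a steel top, loose, 0.9 kg, about 100 x 55 mm with its horn along its +x, 58 mm high, on the bench beyond the board's +x side: leave it. Origin at the centre of its underside.
- glue: White glue bottle with a green cap, 52 mm diameter, 120 mm high, loose, standing on the bench beyond the tray's far side: leave it. Origin at the centre of its underside.
- screwdriver: Screwdriver with a red handle, 170 mm long, lying along its x (handle to -x), loose, on the bench beside the board's +y side: leave it.

How it is judged (in metres and radians):
At the end, for the whole second after the job is handed in: Bolster, ferrule and pommel lie still in the tray: centres inside its walls, at least 4 mm past the board's edge, under 28 mm above the bench, under 20 mm/s. Jar, anvil and glue bottle within 15 mm, screwdriver within 20 mm, of where they began; jar and bottle upright (0.3 rad) (y of bolster in the frame of board between -0.252 and -0.134 m and x of bolster in the frame of board between -0.142 and 0.142 m and z of each of bolster, ferrule_center, pommel in the frame of board below 0.028 m and linear speed of each of bolster, ferrule, pommel below 0.02 m/s and y of ferrule_center in the frame of board between -0.252 and -0.134 m and x of ferrule_center in the frame of board between -0.142 and 0.142 m and y of pommel in the frame of board between -0.252 and -0.134 m and x of pommel in the frame of board between -0.142 and 0.142 m and distance of each of jar, anvil, glue from where it was at the start of the episode below 0.015 m and distance of screwdriver from where it was at the start of the episode below 0.02 m and angle between each of jar, glue's own z axis and vertical below 0.3 rad); the robot touches nothing.
It fails at once if a fitting is lifted: its centre rises more than 24 mm above where it lay on the board (z of any of bolster, ferrule_center, pommel in the frame of board above 0.055 m).
It fails at once if the jar or the glue bottle is tipped (angle between any of jar, glue's own z axis and vertical above 0.3 rad).
It fails at once if the jar is shifted by more than 15 mm (distance of jar from where it was at the start of the episode above 0.015 m).
It fails at once if the anvil or the glue bottle is shifted by more than 15 mm (distance of any of anvil, glue from where it was at the start of the episode above 0.015 m).
It fails at once if the screwdriver is shifted by more than 20 mm (distance of screwdriver from where it was at the start of the episode above 0.02 m).
It also fails if it takes over 64 s, if anything falls off the work surface, if the arm or the gripper's body presses on something with over 40 N, if the wrist force passes 120 N, or if a joint passes its speed limit or range.

## Working session

There is one attempt and no reset: what is moved stays moved. The work goes in short steps, Python scripts to look and compute and a tool call to move; the robot and the scene stay as the last step left them, time stands still between calls to the robot, and variables do not carry over. Pictures are saved under pics/ and viewed, at most 10 in all, crops included, and the job is handed in when it is done.

Besides the shell and the picture viewer there is one more tool, called after "Call:" in YAML: its name, and indented under it one key for each argument. move_arm: Moves the arm, as the interface text tells. Its arguments: {"type":"object","properties":{"jaw":{"type":"array","items":{"type":"number"}},"dp":{"type":"array","items":{"type":"array","items":{"type":"number"}}},"turn":{"type":"array","items":{"type":"array","items":{"type":"number"}}},"force":{"type":"number"}},"required":["jaw","dp","turn"]}

```bash
mkdir -p pics
cat > h.py <<'E'
import numpy as np, cv2
from rig import observe, cams, ticket
def intr(n):
    c=cams.calibration(n); f=200/np.tan(np.radians(c["vertical_fov"])/2)
    return c,f
def ray(n,u,v):
    c,f=intr(n); K=np.array([[f,0,c["cx"]],[0,f,c["cy"]],[0,0,1.]])
    p=cv2.undistortPoints(np.array([[[u,v]]],float),K,np.array([c["k1"],0,0,0.]))[0,0]
    V=np.array(c["view"]); R=V[:3,:3]; o=-R.T@V[:3,3]
    return o,R.T@np.array([p[0],-p[1],-1.])
def at_z(n,u,v,z):
    o,d=ray(n,u,v); return o+d*(z-o[2])/d[2]
def at_d(n,u,v,dep):
    o,d=ray(n,u,v); return o+d*dep
def proj(n,P):
    c,f=intr(n); p=np.array(c["view"])@np.append(P,1); x,y=p[0]/-p[2],-p[1]/-p[2]; s=1+c["k1"]*(x*x+y*y)
    return np.array([c["cx"]+f*x*s,c["cy"]+f*y*s])
E
python3 - <<'E'
from h import *
for n in("top","side"):
    im,d=cams.get_image(n); cv2.imwrite(f"pics/{n}0.png",im[:,:,::-1])
    print(n,ray(n,320,200)[0].round(3), intr(n)[0]["k1"])
    for q,z in(("bolster",.031),("ferrule_center",.031),("pommel",.031),("jar",.024),("edge",.024),("tray",.004),("board",0),("glue",0),("anvil",0),("screwdriver",.012)):
        r=cams.mark_of(n,q)
        print(n,q,[(round(a["p"],2),(np.array(a["location"])*[640,400]).round(),at_z(n,*(np.array(a["location"])*[640,400]),z).round(4)) for a in r[:2]])
o=observe(); print(o["time_s"],o["position"],o["tool_rot"])
E
```

```text
top [ 0.543 -0.02   0.886] -0.09252807544497708
top bolster [(0.73, array([367., 239.]), array([ 0.5591, -0.0975,  0.031 ])), (0.53, array([282., 240.]), array([0.5552, 0.0962, 0.031 ]))]
top ferrule_center [(0.58, array([314., 216.]), array([0.609 , 0.0225, 0.031 ]))]
top pommel [(0.61, array([314., 193.]), array([0.6631, 0.0247, 0.031 ]))]
top jar [(0.64, array([292., 266.]), array([0.4961, 0.0711, 0.024 ]))]
top edge [(0.6, array([369., 239.]), array([ 0.5586, -0.1025,  0.024 ])), (0.26, array([314., 192.]), array([0.6648, 0.0238, 0.024 ]))]
top tray [(0.55, array([394., 246.]), array([ 0.5443, -0.1614,  0.004 ])), (0.31, array([367., 239.]), array([ 0.5582, -0.0982,  0.004 ]))]
top board [(0.6, array([310., 230.]), array([0.5791, 0.033 , 0.    ]))]
top glue []
top anvil [(0.78, array([301., 135.]), array([0.8077, 0.0598, 0.    ]))]
top screwdriver [(0.92, array([231., 211.]), array([0.6215, 0.2211, 0.012 ]))]
side [0.464 0.48  0.719] -0.06428433255763291
side bolster [(0.61, array([351., 252.]), array([0.5501, 0.1005, 0.031 ]))]
side ferrule_center [(0.71, array([389., 166.]), ar
[... 257 characters left out ...]
.75, array([380., 177.]), array([ 0.5463, -0.1035,  0.024 ]))]
side tray [(0.67, array([389., 166.]), array([ 0.5375, -0.1602,  0.004 ]))]
side board [(0.72, array([347., 227.]), array([0.5791, 0.0283, 0.    ]))]
side glue [(0.89, array([414., 131.]), array([ 0.5091, -0.2984,  0.    ])), (0.37, array([312., 209.]), array([0.6654, 0.0103, 0.    ]))]
side anvil [(0.95, array([242., 216.]), array([0.7981, 0.0771, 0.    ]))]
side screwdriver [(0.62, array([294., 304.]), array([0.6175, 0.2255, 0.012 ]))]
1.1 [ 0.12045852 -0.53662752  0.20629983] [[ 9.75716860e-01  2.19035635e-01 -6.99628022e-06]
 [ 2.19035635e-01 -9.75716859e-01  4.01766481e-05]
 [ 1.97372908e-06 -4.07334676e-05 -9.99999999e-01]]
```

Run:
```python
import cv2,numpy as np
t=cv2.imread("pics/top0.png")[110:330,200:460]; s=cv2.imread("pics/side0.png")[90:330,200:480]
cv2.imwrite("pics/a.png",cv2.resize(t,None,fx=3,fy=2.7)[:600]); cv2.imwrite("pics/b.png",cv2.resize(s,None,fx=2.5,fy=2.5))
```

```text
(no output)
```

View pics/a.png

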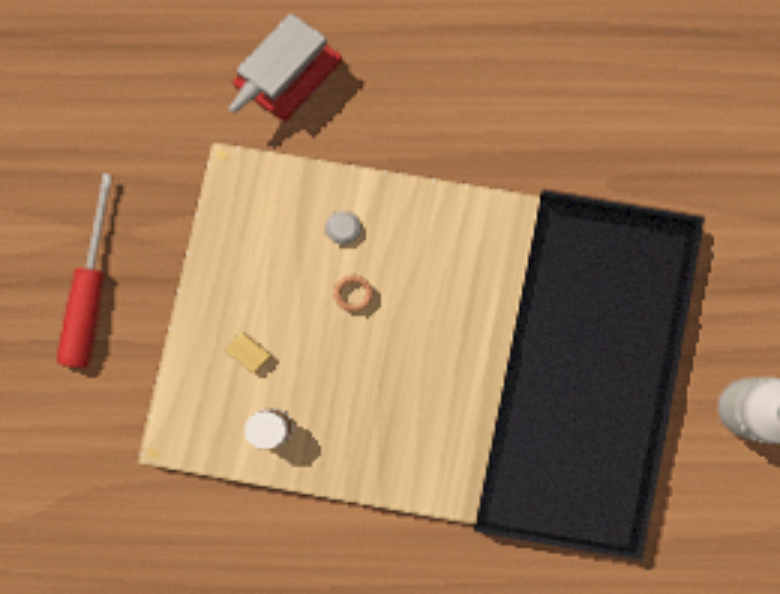

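View pics/b.png

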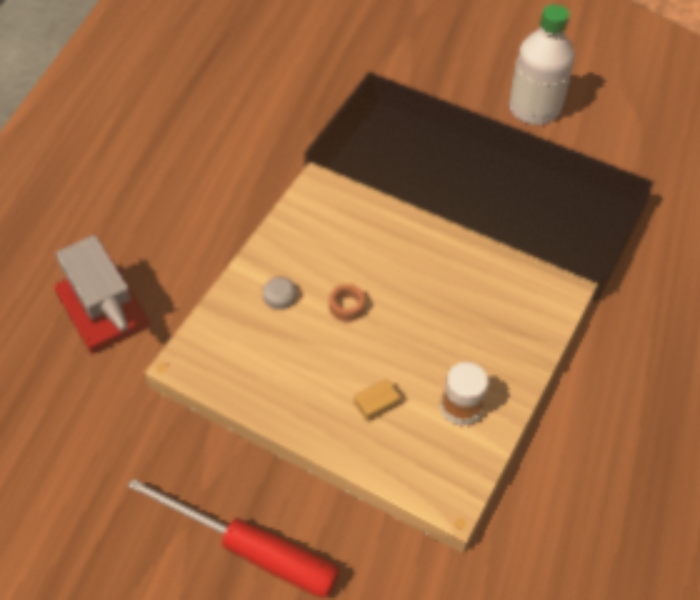

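The top view crop shows, in lane order from the anvil side: pommel (343,228), ferrule (354,295), bolster (248,353) and jar (267,430). The tray is on the right. The jar is in the outermost lane, so every lane to the tray is free. The side view agrees with this. Next I'll refine the board pose and object positions.

Run:
```python
from h import *
cr=[(212,143),(540,194),(477,523),(140,462)]  # (+x,+y),(+x,-y),(-x,-y),(-x,+y)
W=np.array([at_z("top",200+a/3,110+b/2.7,.024)[:2] for a,b in cr])
B=np.array([(140,130),(140,-130),(-140,-130),(-140,130)])/1e3
cs=[(310,163),(597,285),(467,548),(148,377)]
S=np.array([at_z("side",200+a/2.5,90+b/2.5,.024)[:2] for a,b in (cs[3],cs[0],cs[1],cs[2])])
def fit(W):
    c=W.mean(0); H=B.T@(W-c); yaw=np.arctan2(H[0,1]-H[1,0],H[0,0]+H[1,1])
    R=np.array([[np.cos(yaw),-np.sin(yaw)],[np.sin(yaw),np.cos(yaw)]]); return c,yaw,R,np.abs(W-c-B@R.T).max()
for n,w in(("t",W),("s",S)): c,y,R,e=fit(w); print(n,c.round(4),np.degrees(y).round(2),e.round(4))
c,y,R,e=fit((W+S)/2); np.savez("b.npz",c=c,R=R); print(c,np.degrees(y))
for n in("top","side"):
    im,d=cams.get_image(n)
    for q,z in(("bolster",.036),("ferrule",.036),("pommel",.036),("jar",.05)):
        r=cams.outline_of(n,q)
        for a in r[:2]:
            v,u=np.nonzero(a["mask"])
            if len(u): print(n,q,round(a["p"],2),len(u),((at_z(n,u.mean(),v.mean(),z)[:2]-c)@R*1e3).round(1))
T=observe()["tool_rot"]; print("tool y yaw",np.degrees(np.arctan2(T[1,1],T[0,1])), observe()["q"])
```

```text
t [0.5744 0.0237] -9.92 0.0011
s [0.5706 0.0294] -10.22 0.0027
[0.57252906 0.02656404] -10.073170746487001
top bolster 0.4 88 [-29.7  63.7]
top ferrule 0.6 76 [31.7 -4.9]
top pommel 0.59 118 [86.7 13.1]
top jar 0.72 166 [-86.6  33.9]
side bolster 0.57 189 [-32.5  65.6]
side bolster 0.28 20485 [-11.2 -26.7]
side ferrule 0.71 147 [31.9 -2.5]
side pommel 0.49 138 [84.2 17.1]
side pommel 0.26 173 [32.5 -2.1]
side jar 0.95 398 [-89.7  36.7]
side jar 0.39 20335 [-14.7 -17.3]
tool y yaw -77.34877447650145 [-8.96848293e+01  2.18053667e+01  7.43350359e+01 -1.39662122e-03
  8.38582718e+01 -1.23359054e+01]
```

Call:
move_arm:
  jaw: [1.4,1.4,1.4,1.4,1.4,1.4,1.4,1.4,1.4,1.4,1.4,1.4]
  dp:
    - [0,0,0]
    - [0,0,0]
    - [0,0,0]
    - [0,0,0]
    - [0,0,0]
    - [0,0,0]
    - [0,0,0]
    - [0,0,0]
    - [0,0,0]
    - [0,0,0]
    - [0,0,0]
    - [0,0,0]
  turn:
    - [0,0,-0.1174]
    - [0,0,-0.1174]
    - [0,0,-0.1174]
    - [0,0,-0.1174]
    - [0,0,-0.1174]
    - [0,0,-0.1174]
    - [0,0,-0.1174]
    - [0,0,-0.1174]
    - [0,0,-0.1174]
    - [0,0,-0.1174]
    - [0,0,0]
    - [0,0,0]

```text
time_s: 2.6
position: [0.1204, -0.5366, 0.2063]
tool_rot: [[0.179, 0.984, -0.0], [0.984, -0.179, -0.0], [-0.0, -0.0, -1.0]]
ft_force: [-0.6, 0.0, 0.8]
grip_width: 0.0141
gripper_force: 0.0
```

```bash
cat > st.py <<'E'
from h import *
z=np.load("b.npz"); o=observe(); T=np.array(o["tool_rot"])
print("t",round(o["time_s"],2),"board xy mm",((np.array(o["position"])[:2]-z["c"])@z["R"]*1e3).round(1),"z",round(o["position"][2]*1e3,1),"yaw y",np.degrees(np.arctan2(T[1,1],T[0,1])).round(2),"w",o["grip_width"],"F",np.round(o["ft_force"],1))
E
python3 st.py
```

```text
t 2.6 board xy mm [-346.6 -633.6] z 206.3 yaw y -10.28 w 0.014070744678964785 F [-0.6  0.   0.8]
```

Call:
move_arm:
  jaw: [1.4,1.4,1.4,1.4,1.4,1.4,1.4,1.4,1.4,1.4,1.4,1.4]
  dp:
    - [2.91,1.8,0]
    - [2.91,1.8,0]
    - [2.91,1.8,0]
    - [2.91,1.8,0]
    - [2.91,1.8,0]
    - [2.91,1.8,0]
    - [2.91,1.8,0]
    - [2.91,1.8,0]
    - [2.91,1.8,0]
    - [2.91,1.8,0]
    - [2.91,1.8,0]
    - [2.91,1.8,0]
  turn:
    - [0,0,0]
    - [0,0,0]
    - [0,0,0]
    - [0,0,0]
    - [0,0,0]
    - [0,0,0]
    - [0,0,0]
    - [0,0,0]
    - [0,0,0]
    - [0,0,0]
    - [0,0,0]
    - [0,0,0]

```text
time_s: 3.6
position: [0.3951, -0.2292, 0.2065]
tool_rot: [[0.179, 0.984, 0.0], [0.984, -0.179, -0.0], [-0.0, 0.0, -1.0]]
ft_force: [0.0, -0.8, 0.2]
grip_width: 0.014
gripper_force: 0.0
```

Call:
move_arm:
  jaw: [1.4,1.4,1.4,1.4,1.4,1.4,1.4,1.4,1.4,1.4,1.4,1.4]
  dp:
    - [2.91,1.8,0]
    - [2.91,1.8,0]
    - [2.91,1.8,0]
    - [2.91,1.8,0]
    - [2.91,1.8,0]
    - [2.91,1.8,0]
    - [2.91,1.8,0]
    - [2.91,1.8,0]
    - [2.91,1.8,0]
    - [2.91,1.8,0]
    - [2.91,1.8,0]
    - [2.91,1.8,0]
  turn:
    - [0,0,0]
    - [0,0,0]
    - [0,0,0]
    - [0,0,0]
    - [0,0,0]
    - [0,0,0]
    - [0,0,0]
    - [0,0,0]
    - [0,0,0]
    - [0,0,0]
    - [0,0,0]
    - [0,0,0]

```text
time_s: 4.6
position: [0.6689, 0.0769, 0.2063]
tool_rot: [[0.179, 0.984, -0.0], [0.984, -0.179, -0.0], [-0.0, -0.0, -1.0]]
ft_force: [0.9, 0.4, 0.3]
grip_width: 0.0141
gripper_force: 0.0
```

```bash
python3 st.py
```

```text
t 4.6 board xy mm [86.1 66.4] z 206.3 yaw y -10.3 w 0.014088573584031735 F [0.9 0.4 0.3]
```

Call:
move_arm:
  jaw: [1.4,1.4,1.4,1.4,1.4,1.4,1.4,1.4,1.4,1.4]
  dp:
    - [0,0,2.5]
    - [0,0,2.5]
    - [0,0,2.5]
    - [0,0,2.5]
    - [0,0,2.5]
    - [0,0,2.5]
    - [0,0,1.5]
    - [0,0,0.8]
    - [0,0,0.4]
    - [0,0,0]
  turn:
    - [0,0,0]
    - [0,0,0]
    - [0,0,0]
    - [0,0,0]
    - [0,0,0]
    - [0,0,0]
    - [0,0,0]
    - [0,0,0]
    - [0,0,0]
    - [0,0,0]

```text
time_s: 5.43
position: [0.6681, 0.0753, 0.0291]
tool_rot: [[0.177, 0.984, -0.0], [0.984, -0.177, 0.0], [-0.0, -0.0, -1.0]]
ft_force: [0.0, -0.2, 0.4]
grip_width: 0.0142
gripper_force: 0.0
```

```bash
python3 st.py; python3 -c "
from h import *
im,d=cams.get_image('side'); cv2.imwrite('pics/c.png',cv2.resize(im[90:330,200:480],None,fx=2.5,fy=2.5)[:,:,::-1])"
```

```text
t 5.43 board xy mm [85.5 64.7] z 29.1 yaw y -10.17 w 0.01415945027276993 F [ 0.  -0.2  0.4]
```

View pics/c.png

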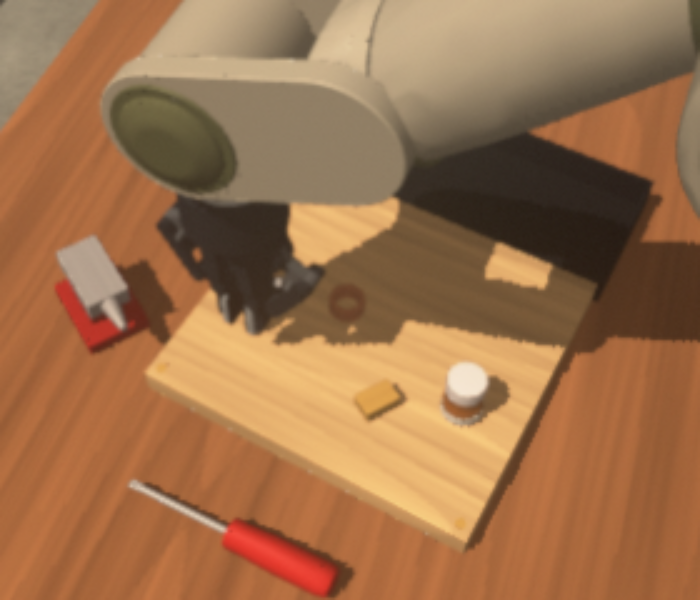

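Side view: fingertips at (240,315), behind the pommel lane. The ring (347,302), block (378,399) and jar (465,393) have not moved. Pushing now.

Call:
move_arm:
  jaw: [1.4,1.4,1.4,1.4,1.4,1.4,1.4,1.4,1.4,1.4,1.4,1.4]
  dp:
    - [-0.9,0,0]
    - [-0.9,0,0]
    - [-0.9,0,0]
    - [-0.9,0,0]
    - [-0.9,0,0]
    - [-0.9,0,0]
    - [-0.9,0,0]
    - [-0.9,0,0]
    - [-0.9,0,0]
    - [-0.9,0,0]
    - [-0.9,0,0]
    - [-0.9,0,0]
  turn:
    - [0,0,0]
    - [0,0,0]
    - [0,0,0]
    - [0,0,0]
    - [0,0,0]
    - [0,0,0]
    - [0,0,0]
    - [0,0,0]
    - [0,0,0]
    - [0,0,0]
    - [0,0,0]
    - [0,0,0]

```text
time_s: 6.48
position: [0.649, -0.0319, 0.0293]
tool_rot: [[0.175, 0.985, -0.0], [0.985, -0.175, 0.0], [0.0, -0.0, -1.0]]
ft_force: [0.1, 0.0, -0.4]
grip_width: 0.0141
gripper_force: 0.0
```

Call:
move_arm:
  jaw: [1.4,1.4,1.4,1.4,1.4,1.4,1.4,1.4,1.4,1.4,1.4,1.4]
  dp:
    - [-0.9,0,0]
    - [-0.9,0,0]
    - [-0.9,0,0]
    - [-0.9,0,0]
    - [-0.9,0,0]
    - [-0.9,0,0]
    - [-0.9,0,0]
    - [-0.9,0,0]
    - [-0.9,0,0]
    - [-0.9,0,0]
    - [-0.5,0,0]
    - [-0.2,0,0]
  turn:
    - [0,0,0]
    - [0,0,0]
    - [0,0,0]
    - [0,0,0]
    - [0,0,0]
    - [0,0,0]
    - [0,0,0]
    - [0,0,0]
    - [0,0,0]
    - [0,0,0]
    - [0,0,0]
    - [0,0,0]

```text
time_s: 7.48
position: [0.632, -0.1275, 0.0293]
tool_rot: [[0.176, 0.984, 0.0], [0.984, -0.176, -0.0], [-0.0, 0.0, -1.0]]
ft_force: [0.5, 0.5, 0.3]
grip_width: 0.0142
gripper_force: 0.0
```

```bash
python3 st.py
```

```text
t 7.48 board xy mm [  85.5 -141.3] z 29.3 yaw y -10.13 w 0.014166902646218602 F [0.5 0.5 0.3]
```

Call:
move_arm:
  jaw: [1.4,1.4,1.4,1.4,1.4,1.4,1.4,1.4,1.4,1.4,1.4]
  dp:
    - [0,0,-2.4]
    - [0,0,-2.4]
    - [0,0,-2.4]
    - [2.33,-0.67,0]
    - [2.33,-0.67,0]
    - [2.33,-0.67,0]
    - [2.33,-0.67,0]
    - [2.33,-0.67,0]
    - [2.33,-0.67,0]
    - [2.33,-0.67,0]
    - [2.33,-0.67,0]
  turn:
    - [0,0,0]
    - [0,0,0]
    - [0,0,0]
    - [0,0,0]
    - [0,0,0]
    - [0,0,0]
    - [0,0,0]
    - [0,0,0]
    - [0,0,0]
    - [0,0,0]
    - [0,0,0]

```text
time_s: 8.4
position: [0.6117, 0.0678, 0.1014]
tool_rot: [[0.175, 0.985, 0.0], [0.985, -0.175, 0.0], [0.0, 0.0, -1.0]]
ft_force: [-0.6, -0.0, 0.2]
grip_width: 0.0138
gripper_force: 0.0
```

Call:
move_arm:
  jaw: [1.4,1.4,1.4,1.4,1.4,1.4]
  dp:
    - [0,0,2.2]
    - [0,0,2.2]
    - [0,0,1.5]
    - [0,0,0.9]
    - [0,0,0.4]
    - [0,0,0]
  turn:
    - [0,0,0]
    - [0,0,0]
    - [0,0,0]
    - [0,0,0]
    - [0,0,0]
    - [0,0,0]

```text
time_s: 8.9
position: [0.6119, 0.0664, 0.0289]
tool_rot: [[0.175, 0.985, -0.001], [0.985, -0.175, 0.0], [-0.0, -0.001, -1.0]]
ft_force: [-0.1, -0.1, -0.0]
grip_width: 0.0141
gripper_force: 0.0
```

```bash
python3 st.py
```

```text
t 8.9 board xy mm [31.8 46.2] z 28.9 yaw y -10.08 w 0.014072384783776749 F [-0.1 -0.1 -0. ]
```

Next I push 187 mm along the ferrule's lane.

Call:
move_arm:
  jaw: [1.4,1.4,1.4,1.4,1.4,1.4,1.4,1.4,1.4,1.4,1.4,1.4]
  dp:
    - [-0.8,0,0]
    - [-0.8,0,0]
    - [-0.8,0,0]
    - [-0.8,0,0]
    - [-0.8,0,0]
    - [-0.8,0,0]
    - [-0.8,0,0]
    - [-0.8,0,0]
    - [-0.8,0,0]
    - [-0.8,0,0]
    - [-0.8,0,0]
    - [-0.8,0,0]
  turn:
    - [0,0,0]
    - [0,0,0]
    - [0,0,0]
    - [0,0,0]
    - [0,0,0]
    - [0,0,0]
    - [0,0,0]
    - [0,0,0]
    - [0,0,0]
    - [0,0,0]
    - [0,0,0]
    - [0,0,0]

```text
time_s: 9.9
position: [0.5951, -0.0289, 0.0293]
tool_rot: [[0.175, 0.985, 0.0], [0.985, -0.175, -0.0], [-0.0, 0.0, -1.0]]
ft_force: [-0.3, 1.3, 0.2]
grip_width: 0.014
gripper_force: 0.0
```

Call:
move_arm:
  jaw: [1.4,1.4,1.4,1.4,1.4,1.4,1.4,1.4,1.4,1.4,1.4,1.4]
  dp:
    - [-0.8,0,0]
    - [-0.8,0,0]
    - [-0.8,0,0]
    - [-0.8,0,0]
    - [-0.8,0,0]
    - [-0.8,0,0]
    - [-0.8,0,0]
    - [-0.8,0,0]
    - [-0.8,0,0]
    - [-0.8,0,0]
    - [-0.8,0,0]
    - [-0.4,0,0]
  turn:
    - [0,0,0]
    - [0,0,0]
    - [0,0,0]
    - [0,0,0]
    - [0,0,0]
    - [0,0,0]
    - [0,0,0]
    - [0,0,0]
    - [0,0,0]
    - [0,0,0]
    - [0,0,0]
    - [0,0,0]

```text
time_s: 10.9
position: [0.579, -0.1199, 0.0293]
tool_rot: [[0.176, 0.984, 0.0], [0.984, -0.176, -0.0], [-0.0, 0.0, -1.0]]
ft_force: [-0.3, 0.2, -0.0]
grip_width: 0.0136
gripper_force: 0.0
```

```bash
python3 st.py
```

```text
t 10.9 board xy mm [  31.9 -143. ] z 29.3 yaw y -10.12 w 0.013611341759919396 F [-0.3  0.2 -0. ]
```

Call:
move_arm:
  jaw: [1.4,1.4,1.4,1.4,1.4,1.4,1.4,1.4,1.4,1.4,1.4,1.4]
  dp:
    - [0,0,-2.4]
    - [0,0,-2.4]
    - [0,0,-2.4]
    - [2.75,-0.7,0]
    - [2.75,-0.7,0]
    - [2.75,-0.7,0]
    - [2.75,-0.7,0]
    - [2.75,-0.7,0]
    - [2.75,-0.7,0]
    - [2.75,-0.7,0]
    - [2.75,-0.7,0]
    - [2.75,-0.7,0]
  turn:
    - [0,0,0]
    - [0,0,0]
    - [0,0,0]
    - [0,0,0]
    - [0,0,0]
    - [0,0,0]
    - [0,0,0]
    - [0,0,0]
    - [0,0,0]
    - [0,0,0]
    - [0,0,0]
    - [0,0,0]

```text
time_s: 11.9
position: [0.5601, 0.1373, 0.1014]
tool_rot: [[0.175, 0.985, 0.0], [0.985, -0.175, 0.0], [0.0, -0.0, -1.0]]
ft_force: [0.4, -0.6, -0.7]
grip_width: 0.0141
gripper_force: 0.0
```

Call:
move_arm:
  jaw: [1.4,1.4,1.4,1.4,1.4,1.4]
  dp:
    - [0,0,2.2]
    - [0,0,2.2]
    - [0,0,1.5]
    - [0,0,0.9]
    - [0,0,0.4]
    - [0,0,0]
  turn:
    - [0,0,0]
    - [0,0,0]
    - [0,0,0]
    - [0,0,0]
    - [0,0,0]
    - [0,0,0]

```text
time_s: 12.4
position: [0.5603, 0.1359, 0.0289]
tool_rot: [[0.175, 0.985, -0.001], [0.985, -0.175, -0.0], [-0.0, -0.001, -1.0]]
ft_force: [-0.7, -0.1, 0.2]
grip_width: 0.0139
gripper_force: 0.0
```

```bash
python3 st.py; python3 -c "
from h import *
im,d=cams.get_image('side'); cv2.imwrite('pics/d.png',cv2.resize(im[90:330,200:480],None,fx=2.5,fy=2.5)[:,:,::-1])"
```

```text
t 12.4 board xy mm [-31.1 105.5] z 28.9 yaw y -10.09 w 0.01388294344535627 F [-0.7 -0.1  0.2]
```

View pics/d.png

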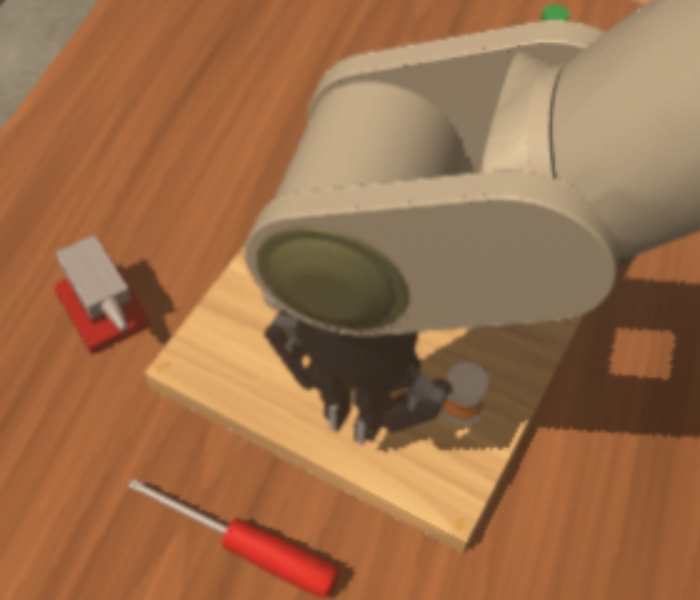

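Side view: fingertips at (335,425) and (365,438), behind the bolster's lane. The right knuckle at (440,395) looks close to the jar at (465,393), so I'll measure the knuckle's height and reach before pushing.

Run:
```python
from h import *
b=np.load("b.npz"); im,d=cams.get_image("side")
o=observe(); t=np.array(o["position"])
res=[]
for v in range(205,275):
    for u in range(300,400):
        if d[v,u]<=0: continue
        P=at_d("side",u,v,d[v,u]); q=(P[:2]-b["c"])@b["R"]*1e3
        if P[2]>.032 and im[v,u].max()<110 and q[1]>70: res.append((q[0]+31,q[1]-105.5,P[2]*1e3))
r=np.array(res); print(len(r))
for z in range(30,150,8):
    s=r[(r[:,2]>=z)&(r[:,2]<z+8)]
    if len(s): print(z,len(s),s.min(0).round(),s.max(0).round())
```

```text
Traceback (most recent call last):
  File "h.py", line 14, in at_d
    o,d=ray(n,u,v); return o+d*dep
        ~~~^^^^^^^
  File "h.py", line 7, in ray
    c,f=intr(n); K=np.array([[f,0,c["cx"]],[0,f,c["cy"]],[0,0,1.]])
        ~~~~^^^
  File "h.py", line 4, in intr
    c=cams.calibration(n); f=200/np.tan(np.radians(c["vertical_fov"])/2)
ValueError: time passes only in moves, steps and waits
```

```bash
sed -i 's/^def intr/import functools\n@functools.cache\ndef intr/' h.py
python3 - <<'E'
from h import *
b=np.load("b.npz"); im,d=cams.get_image("side")
res=[]
for v in range(205,275):
    for u in range(300,400):
        if d[v,u]<=0: continue
        P=at_d("side",u,v,d[v,u]); q=(P[:2]-b["c"])@b["R"]*1e3
        if P[2]>.032 and im[v,u].max()<110 and q[1]>70: res.append((q[0]+31,q[1]-105.5,P[2]*1e3))
r=np.array(res); print(len(r))
for z in range(30,150,8):
    s=r[(r[:,2]>=z)&(r[:,2]<z+8)]
    if len(s): print(z,len(s),s.min(0).round(),s.max(0).round())
E
```

```text
2703
54 4 [ 7. -4. 59.] [ 8.  6. 62.]
62 23 [-20.  -9.  62.] [18. 11. 70.]
70 24 [-20.  -9.  70.] [18. 10. 78.]
78 29 [-20.  -8.  78.] [18. 10. 86.]
86 22 [-20.  -8.  86.] [13. 12. 94.]
94 40 [-24.  -8.  94.] [ 28.  14. 102.]
102 83 [-41. -11. 102.] [ 37.  15. 110.]
110 147 [-45. -11. 110.] [ 41.  14. 118.]
118 81 [-49.  -9. 118.] [ 49.  18. 126.]
126 114 [-54.  -0. 126.] [ 52.  18. 134.]
134 102 [-60.   4. 134.] [ 56.  18. 142.]
142 152 [-64. -12. 142.] [ 58.  18. 150.]
```

The knuckles stay above z = 102 mm, and the jar top is at 69 mm. Below that height the fingers reach only ±22 mm sideways, so the push is clear.

Call:
move_arm:
  jaw: [1.4,1.4,1.4,1.4,1.4,1.4,1.4,1.4,1.4,1.4,1.4,1.4]
  dp:
    - [-0.8,0,0]
    - [-0.8,0,0]
    - [-0.8,0,0]
    - [-0.8,0,0]
    - [-0.8,0,0]
    - [-0.8,0,0]
    - [-0.8,0,0]
    - [-0.8,0,0]
    - [-0.8,0,0]
    - [-0.8,0,0]
    - [-0.8,0,0]
    - [-0.8,0,0]
  turn:
    - [0,0,0]
    - [0,0,0]
    - [0,0,0]
    - [0,0,0]
    - [0,0,0]
    - [0,0,0]
    - [0,0,0]
    - [0,0,0]
    - [0,0,0]
    - [0,0,0]
    - [0,0,0]
    - [0,0,0]

```text
time_s: 13.55
position: [0.5435, 0.0407, 0.0293]
tool_rot: [[0.175, 0.985, 0.0], [0.985, -0.175, 0.0], [0.0, 0.0, -1.0]]
ft_force: [-0.0, 0.6, -0.1]
grip_width: 0.0141
gripper_force: 0.0
```

Call:
move_arm:
  jaw: [1.4,1.4,1.4,1.4,1.4,1.4,1.4,1.4,1.4,1.4,1.4,1.4]
  dp:
    - [-0.8,0,0]
    - [-0.8,0,0]
    - [-0.8,0,0]
    - [-0.8,0,0]
    - [-0.8,0,0]
    - [-0.8,0,0]
    - [-0.8,0,0]
    - [-0.8,0,0]
    - [-0.8,0,0]
    - [-0.8,0,0]
    - [-0.8,0,0]
    - [-0.8,0,0]
  turn:
    - [0,0,0]
    - [0,0,0]
    - [0,0,0]
    - [0,0,0]
    - [0,0,0]
    - [0,0,0]
    - [0,0,0]
    - [0,0,0]
    - [0,0,0]
    - [0,0,0]
    - [0,0,0]
    - [0,0,0]

```text
time_s: 14.55
position: [0.5267, -0.0538, 0.0293]
tool_rot: [[0.175, 0.985, 0.0], [0.985, -0.175, -0.0], [-0.0, 0.0, -1.0]]
ft_force: [0.4, -0.1, 0.4]
grip_width: 0.0139
gripper_force: 0.0
```

Call:
move_arm:
  jaw: [1.4,1.4,1.4,1.4,1.4,1.4,1.4,1.4]
  dp:
    - [-0.8,0,0]
    - [-0.8,0,0]
    - [-0.8,0,0]
    - [-0.8,0,0]
    - [-0.8,0,0]
    - [-0.8,0,0]
    - [-0.8,0,0]
    - [-0.4,0,0]
  turn:
    - [0,0,0]
    - [0,0,0]
    - [0,0,0]
    - [0,0,0]
    - [0,0,0]
    - [0,0,0]
    - [0,0,0]
    - [0,0,0]

```text
time_s: 15.22
position: [0.5162, -0.1132, 0.0293]
tool_rot: [[0.176, 0.984, 0.0], [0.984, -0.176, -0.0], [-0.0, 0.0, -1.0]]
ft_force: [0.0, 0.9, 0.3]
grip_width: 0.0142
gripper_force: 0.0
```

Call:
move_arm:
  jaw: [1.4,1.4,1.4,1.4,1.4,1.4,1.4,1.4,1.4,1.4,1.4,1.4]
  dp:
    - [0,0,-2.5]
    - [0,0,-2.5]
    - [0,0,-2.5]
    - [0,0,-2.5]
    - [0,0,-2.5]
    - [0,0,-2.5]
    - [0,0,-2.5]
    - [0,0,0]
    - [0,-2.5,0]
    - [0,-2.5,0]
    - [0,-2.5,0]
    - [0,-2.5,0]
  turn:
    - [0,0,0]
    - [0,0,0]
    - [0,0,0]
    - [0,0,0]
    - [0,0,0]
    - [0,0,0]
    - [0,0,0]
    - [0,0,0]
    - [0,0,0]
    - [0,0,0]
    - [0,0,0]
    - [0,0,0]

```text
time_s: 16.22
position: [0.4165, -0.0942, 0.2037]
tool_rot: [[0.175, 0.985, -0.001], [0.985, -0.175, 0.0], [0.0, -0.001, -1.0]]
ft_force: [0.0, 0.3, 0.8]
grip_width: 0.014
gripper_force: 0.0
```

```bash
python3 st.py; python3 -c "
from h import *
for n in ('side','top'):
    im,d=cams.get_image(n); cv2.imwrite('pics/e_%s.png'%n,cv2.resize(im[90:330,200:480],None,fx=2.5,fy=2.5)[:,:,::-1])"
```

```text
t 16.22 board xy mm [-132.5 -146.2] z 203.7 yaw y -10.07 w 0.013989113414259277 F [0.  0.3 0.8]
```

View pics/e_side.png

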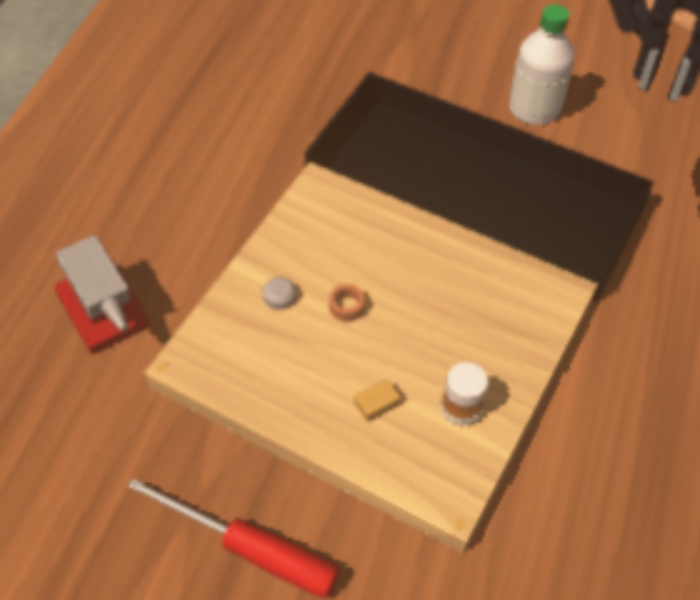

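View pics/e_top.png

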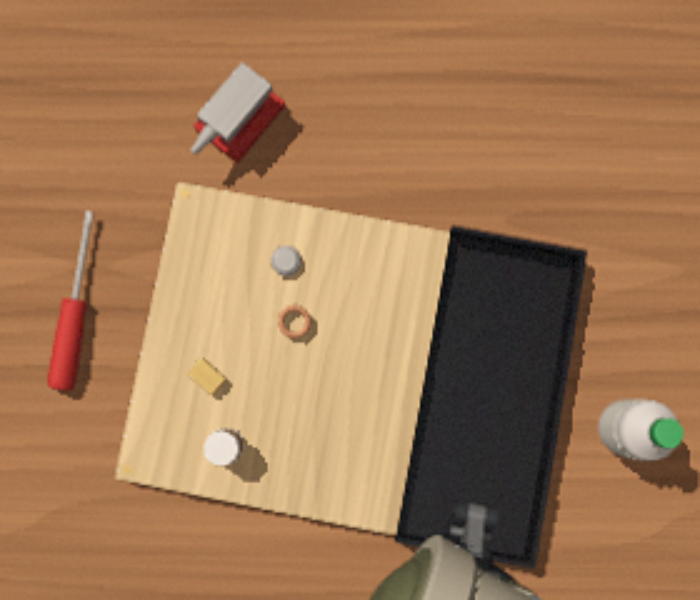

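Neither view shows any change: pommel (280,292), ring (347,302) and block (378,399) are where they started in the side view. The fingertips must have passed over them, so the tips ride higher than the TCP at this opening. I'll measure the tip height.

```bash
cat > tip.py <<'E'
from h import *
o=observe(); t=np.array(o["position"]); T=np.array(o["tool_rot"])
im,d=cams.get_image("side"); c=proj("side",t).round().astype(int); print("tcp px",c)
r=[]
for v in range(c[1]-45,c[1]+30):
    for u in range(c[0]-40,c[0]+40):
        if 0<=v<400 and 0<=u<640 and d[v,u]>0:
            q=T.T@(at_d("side",u,v,d[v,u])-t)*1e3
            if abs(q[0])<20 and abs(q[1])<40 and -80<q[2]<20: r.append(q)
r=np.array(r); print(o["grip_width"],len(r),"max tool z",np.sort(r[:,2])[-8:].round(1)); 
for z in range(-40,12,4):
    s=r[(r[:,2]>=z)&(r[:,2]<z+4)]
    if len(s): print(z,len(s),s.min(0).round(),s.max(0).round())
E
python3 tip.py
```

```text
tcp px [460 136]
0.013951768498198415 523 max tool z [-31.2 -30.3 -30.1 -30.  -29.8 -28.9 -28.9 -28.1]
-40 34 [  6. -21. -40.] [ 14.  19. -36.]
-36 24 [ -7. -20. -36.] [ 14.  18. -32.]
-32 14 [  1. -15. -32.] [ 13.  12. -28.]
```

Call:
move_arm:
  jaw: [0,0,0,0,0,0]
  dp:
    - [0,0,0]
    - [0,0,0]
    - [0,0,0]
    - [0,0,0]
    - [0,0,0]
    - [0,0,0]
  turn:
    - [0,0,0]
    - [0,0,0]
    - [0,0,0]
    - [0,0,0]
    - [0,0,0]
    - [0,0,0]

```text
time_s: 16.87
position: [0.418, -0.0946, 0.2042]
tool_rot: [[0.175, 0.985, -0.0], [0.985, -0.175, 0.0], [0.0, -0.0, -1.0]]
ft_force: [0.4, -0.3, 0.7]
grip_width: 0.0003
gripper_force: 0.0
```

```bash
python3 tip.py
```

```text
tcp px [459 135]
0.00031423554424414834 489 max tool z [-31.8 -31.4 -31.3 -30.7 -29.8 -29.7 -29.4 -28. ]
-40 29 [ -7. -15. -40.] [ 14.  12. -36.]
-36 23 [  6. -11. -36.] [ 13.  11. -32.]
-32 7 [ 11.  -4. -32.] [ 12.   5. -29.]
-28 1 [  9.  -7. -28.] [  9.  -7. -28.]
```

Run:
```python
from h import *
b=np.load("b.npz"); im,d=cams.get_image("side")
for p,z in(((0,-60),.024),((-60,-60),.024),((0,-190),.004),((-87,34),.069),((-230,0),0)):
    P=np.append(b["c"]+b["R"]@(np.array(p)/1e3),z); u,v=proj("side",P).round().astype(int); print(p,z,(u,v),at_d("side",u,v,d[v,u]).round(4),P.round(4))
o=observe(); u,v=proj("side",o["position"]).round().astype(int)
im=im.copy(); cv2.circle(im,(int(u),int(v)),1,(255,0,0),-1)
cv2.imwrite("pics/f.png",cv2.resize(im[v-60:v+40,u-60:u+60],None,fx=5,fy=5,interpolation=0)[:,:,::-1])
```

```text
(0, -60) 0.024 (np.int64(364), np.int64(200)) [ 0.5623 -0.0308  0.026 ] [ 0.562  -0.0325  0.024 ]
(-60, -60) 0.024 (np.int64(390), np.int64(211)) [ 0.5038 -0.0219  0.0255] [ 0.503 -0.022  0.024]
(0, -190) 0.004 (np.int64(389), np.int64(166)) [ 0.5381 -0.158   0.0068] [ 0.5393 -0.1605  0.004 ]
(-87, 34) 0.069 (np.int64(386), np.int64(240)) [0.4921 0.0775 0.0724] [0.4928 0.0753 0.069 ]
(-230, 0) 0 (np.int64(457), np.int64(277)) [0.3454 0.0683 0.0014] [0.3461 0.0668 0.    ]
```

View pics/f.png

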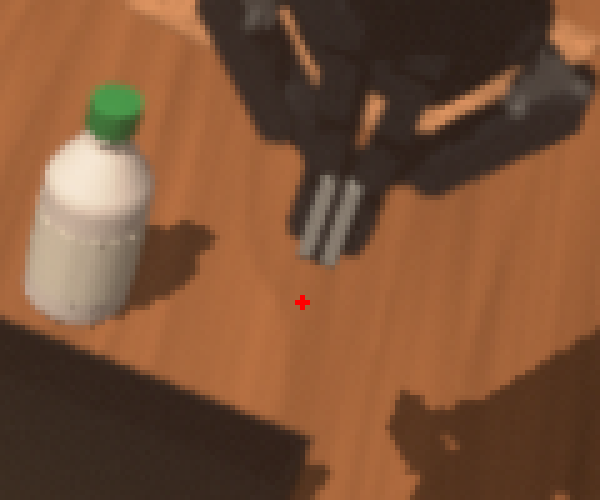

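The marker at (302,302) is the reported TCP, and the real tips are at (322,262). The tips therefore end about 28 mm above the reported TCP. I'll go back behind the pommel and find the board by a guarded touch.

Call:
move_arm:
  jaw: [1.4,1.4,1.4,1.4,1.4,1.4,1.4,1.4,1.4,1.4,1.4,1.4]
  dp:
    - [2.12,2.18,0]
    - [2.12,2.18,0]
    - [2.12,2.18,0]
    - [2.12,2.18,0]
    - [2.12,2.18,0]
    - [2.12,2.18,0]
    - [2.12,2.18,0]
    - [2.12,2.18,0]
    - [2.12,2.18,0]
    - [2.12,2.18,0]
    - [0,0,2.5]
    - [0,0,2.5]
  turn:
    - [0,0,0]
    - [0,0,0]
    - [0,0,0]
    - [0,0,0]
    - [0,0,0]
    - [0,0,0]
    - [0,0,0]
    - [0,0,0]
    - [0,0,0]
    - [0,0,0]
    - [0,0,0]
    - [0,0,0]

```text
time_s: 17.97
position: [0.6713, 0.0771, 0.154]
tool_rot: [[0.173, 0.985, 0.003], [0.985, -0.173, -0.0], [0.0, 0.003, -1.0]]
ft_force: [0.0, -1.0, -1.7]
grip_width: 0.0141
gripper_force: 0.0
```

Call:
move_arm:
  jaw: [1.4,1.4,1.4,1.4,1.4,1.4,1.4,1.4]
  dp:
    - [0,0,2.5]
    - [0,0,2.5]
    - [0,0,2.5]
    - [0,0,2.5]
    - [0,0,1.5]
    - [0,0,1.5]
    - [0,0,0.5]
    - [0,0,0]
  turn:
    - [0,0,0]
    - [0,0,0]
    - [0,0,0]
    - [0,0,0]
    - [0,0,0]
    - [0,0,0]
    - [0,0,0]
    - [0,0,0]

```text
time_s: 18.63
position: [0.669, 0.076, 0.0179]
tool_rot: [[0.175, 0.985, -0.003], [0.985, -0.175, 0.0], [-0.0, -0.003, -1.0]]
ft_force: [0.0, -0.9, 1.1]
grip_width: 0.0139
gripper_force: 0.0
```

```bash
python3 st.py; sed -i 's/abs(q\[2\])//' tip.py; python3 tip.py
```

```text
t 18.63 board xy mm [86.3 65.5] z 17.9 yaw y -10.09 w 0.01389024977150023 F [ 0.  -0.9  1.1]
tcp px [298 228]
0.01389024977150023 835 max tool z [-6.2 -6.2 -6.1 -5.8 -5.6 -5.4 -5.4 -5.2]
-40 17 [ -5. -18. -40.] [ 12.  19. -36.]
-36 14 [ -8. -17. -36.] [ 11.  19. -33.]
-32 14 [ -8. -12. -32.] [ 11.  12. -28.]
-28 4 [ -3. -13. -28.] [  7.   8. -24.]
-16 1 [ -6.  13. -12.] [ -6.  13. -12.]
-12 337 [-20. -40. -12.] [20. 40. -8.]
-8 188 [-19. -40.  -8.] [20. 38. -5.]
```

Call:
move_arm:
  jaw: [1.4,1.4,1.4,1.4,1.4]
  dp:
    - [0,0,0.4]
    - [0,0,0.4]
    - [0,0,0.3]
    - [0,0,0.2]
    - [0,0,0]
  turn:
    - [0,0,0]
    - [0,0,0]
    - [0,0,0]
    - [0,0,0]
    - [0,0,0]

```text
time_s: 19.1
position: [0.6694, 0.076, 0.006]
tool_rot: [[0.175, 0.985, -0.001], [0.985, -0.175, 0.0], [-0.0, -0.001, -1.0]]
ft_force: [-0.7, -0.6, 0.0]
grip_width: 0.0139
gripper_force: 0.0
```

Call:
move_arm:
  jaw: [1.4,1.4,1.4]
  dp:
    - [0,0,0.1]
    - [0,0,0.1]
    - [0,0,0]
  turn:
    - [0,0,0]
    - [0,0,0]
    - [0,0,0]

```text
time_s: 19.35
position: [0.6696, 0.076, 0.0043]
tool_rot: [[0.175, 0.985, -0.0], [0.985, -0.175, 0.0], [0.0, -0.0, -1.0]]
ft_force: [-0.5, -0.2, 0.8]
grip_width: 0.014
gripper_force: 0.0
```

Call:
move_arm:
  jaw: [1.4,1.4,1.4]
  dp:
    - [0,0,0.1]
    - [0,0,0.1]
    - [0,0,0]
  turn:
    - [0,0,0]
    - [0,0,0]
    - [0,0,0]

```text
time_s: 19.6
position: [0.6695, 0.076, 0.0021]
tool_rot: [[0.175, 0.985, -0.0], [0.985, -0.175, 0.0], [-0.0, -0.0, -1.0]]
ft_force: [-0.3, 0.0, 1.0]
grip_width: 0.0141
gripper_force: 0.0
```

```bash
python3 st.py;python3 tip.py
```

```text
t 19.6 board xy mm [86.8 65.6] z 2.1 yaw y -10.08 w 0.014115450707696243 F [-0.3  0.   1. ]
tcp px [298 232]
0.014115450707696243 713 max tool z [-21.6 -21.6 -21.5 -21.4 -21.4 -21.2 -21.2 -21. ]
-40 19 [ -6. -20. -40.] [ 12.  17. -36.]
-36 17 [ -2. -15. -36.] [ 11.  18. -32.]
-32 10 [-17. -40. -32.] [ 11.  13. -28.]
-28 240 [-20. -40. -28.] [ 20.  40. -24.]
-24 181 [-20. -40. -24.] [ 20.  40. -21.]
```

Call:
move_arm:
  jaw: [1.4,1.4,1.4]
  dp:
    - [0,0,0.1]
    - [0,0,0.1]
    - [0,0,0]
  turn:
    - [0,0,0]
    - [0,0,0]
    - [0,0,0]

```text
time_s: 19.9
position: [0.6695, 0.076, 0.0001]
tool_rot: [[0.175, 0.985, -0.0], [0.985, -0.175, 0.0], [0.0, -0.0, -1.0]]
ft_force: [0.1, 0.1, 0.5]
grip_width: 0.014
gripper_force: 0.0
```

Call:
move_arm:
  jaw: [1.4,1.4,1.4]
  dp:
    - [0,0,0.1]
    - [0,0,0.05]
    - [0,0,0]
  turn:
    - [0,0,0]
    - [0,0,0]
    - [0,0,0]

```text
time_s: 20.15
position: [0.6697, 0.076, -0.0006]
tool_rot: [[0.175, 0.985, 0.0], [0.985, -0.175, -0.0], [-0.0, 0.0, -1.0]]
ft_force: [-1.3, 0.4, 5.3]
grip_width: 0.0141
gripper_force: 2.2
```

Contact comes at a reported z of about -0.6 mm, so a reported z of 3 mm puts the tips about 3.5 mm above the board. I'll lift to that height and push the pommel.

Call:
move_arm:
  jaw: [1.4,1.4,1.4,1.4,1.4,1.4,1.4,1.4,1.4,1.4,1.4,1.4]
  dp:
    - [0,0,-0.4]
    - [0,0,0]
    - [-0.9,0,0]
    - [-0.9,0,0]
    - [-0.9,0,0]
    - [-0.9,0,0]
    - [-0.9,0,0]
    - [-0.9,0,0]
    - [-0.9,0,0]
    - [-0.9,0,0]
    - [-0.9,0,0]
    - [-0.9,0,0]
  turn:
    - [0,0,0]
    - [0,0,0]
    - [0,0,0]
    - [0,0,0]
    - [0,0,0]
    - [0,0,0]
    - [0,0,0]
    - [0,0,0]
    - [0,0,0]
    - [0,0,0]
    - [0,0,0]
    - [0,0,0]

```text
time_s: 21.15
position: [0.6537, -0.0135, 0.0028]
tool_rot: [[0.175, 0.985, 0.0], [0.985, -0.175, 0.0], [0.0, 0.0, -1.0]]
ft_force: [-0.4, 1.0, -0.9]
grip_width: 0.0141
gripper_force: 0.1
```

```bash
python3 st.py; python3 -c "
from h import *
im,d=cams.get_image('top'); b=np.load('b.npz')
for q in('pommel','ferrule','bolster','jar'):
    for a in cams.outline_of('top',q)[:1]:
        v,u=np.nonzero(a['mask']); print(q,a['p'],((at_z('top',u.mean(),v.mean(),.036)[:2]-b['c'])@b['R']*1e3).round(1))
"
```

```text
t 21.15 board xy mm [ 86.9 -25.3] z 2.8 yaw y -10.09 w 0.014129518177981436 F [-0.4  1.  -0.9]
```

Call:
move_arm:
  jaw: [1.4,1.4,1.4,1.4,1.4,1.4,1.4,1.4,1.4,1.4,1.4,1.4]
  dp:
    - [-0.9,0,0]
    - [-0.9,0,0]
    - [-0.9,0,0]
    - [-0.9,0,0]
    - [-0.9,0,0]
    - [-0.9,0,0]
    - [-0.9,0,0]
    - [-0.9,0,0]
    - [-0.9,0,0]
    - [-0.9,0,0]
    - [-0.9,0,0]
    - [-0.9,0,0]
  turn:
    - [0,0,0]
    - [0,0,0]
    - [0,0,0]
    - [0,0,0]
    - [0,0,0]
    - [0,0,0]
    - [0,0,0]
    - [0,0,0]
    - [0,0,0]
    - [0,0,0]
    - [0,0,0]
    - [0,0,0]

```text
time_s: 22.4
position: [0.6348, -0.1199, 0.0028]
tool_rot: [[0.175, 0.985, -0.0], [0.985, -0.175, -0.0], [-0.0, 0.0, -1.0]]
ft_force: [-0.7, 0.1, 0.8]
grip_width: 0.0142
gripper_force: 0.0
```

Call:
move_arm:
  jaw: [1.4,1.4,1.4,1.4,1.4,1.4,1.4,1.4,1.4,1.4,1.4,1.4]
  dp:
    - [-0.4,0,0]
    - [-0.2,0,0]
    - [0,0,0]
    - [0,0,-2.4]
    - [0,0,-2.4]
    - [0,0,-2.4]
    - [2.3,-0.67,0]
    - [2.3,-0.67,0]
    - [2.3,-0.67,0]
    - [2.3,-0.67,0]
    - [2.3,-0.67,0]
    - [2.3,-0.67,0]
  turn:
    - [0,0,0]
    - [0,0,0]
    - [0,0,0]
    - [0,0,0]
    - [0,0,0]
    - [0,0,0]
    - [0,0,0]
    - [0,0,0]
    - [0,0,0]
    - [0,0,0]
    - [0,0,0]
    - [0,0,0]

```text
time_s: 23.4
position: [0.6182, 0.0197, 0.0749]
tool_rot: [[0.174, 0.985, 0.0], [0.985, -0.174, 0.0], [0.0, 0.0, -1.0]]
ft_force: [-0.2, -0.3, 0.7]
grip_width: 0.0142
gripper_force: 0.0
```

```bash
cat > look.py <<'E'
from h import *
b=np.load('b.npz')
for n in('top','side'):
  im,d=cams.get_image(n); cv2.imwrite('pics/l_%s.png'%n,cv2.resize(im[90:330,200:480],None,fx=2.5,fy=2.5)[:,:,::-1])
  for q in('pommel','ferrule','bolster','jar'):
    for a in cams.outline_of(n,q)[:1]:
        v,u=np.nonzero(a['mask'])
        if len(u): print(n,q,round(a['p'],2),len(u),'onboard',((at_z(n,u.mean(),v.mean(),.036)[:2]-b['c'])@b['R']*1e3).round(1),'intray',((at_z(n,u.mean(),v.mean(),.014)[:2]-b['c'])@b['R']*1e3).round(1))
E
python3 st.py; python3 look.py
```

```text
t 23.4 board xy mm [46.1  1.2] z 74.9 yaw y -10.05 w 0.014217010810268094 F [-0.2 -0.3  0.7]
side ferrule 0.67 169 onboard [32.1 -1.9] intray [ 39.1 -15.8]
side bolster 0.6 217 onboard [-31.7  66.3] intray [-26.8  54.7]
side jar 0.81 373 onboard [-87.3  28.6] intray [-84.1  15.8]
```

The pommel no longer shows on the board. Next is the ferrule.

Call:
move_arm:
  jaw: [1.4,1.4,1.4,1.4,1.4,1.4,1.4,1.4,1.4,1.4]
  dp:
    - [2.3,-0.7,0]
    - [2.4,-0.7,0]
    - [0,0,0]
    - [0,0,2]
    - [0,0,2]
    - [0,0,1.5]
    - [0,0,0.9]
    - [0,0,0.5]
    - [0,0,0.3]
    - [0,0,0]
  turn:
    - [0,0,0]
    - [0,0,0]
    - [0,0,0]
    - [0,0,0]
    - [0,0,0]
    - [0,0,0]
    - [0,0,0]
    - [0,0,0]
    - [0,0,0]
    - [0,0,0]

```text
time_s: 24.73
position: [0.6131, 0.0665, 0.0029]
tool_rot: [[0.175, 0.985, 0.0], [0.985, -0.175, -0.0], [-0.0, 0.0, -1.0]]
ft_force: [-0.0, -0.4, 0.0]
grip_width: 0.0135
gripper_force: 0.0
```

```bash
python3 st.py
```

```text
t 24.73 board xy mm [33.  46.4] z 2.9 yaw y -10.1 w 0.013529100924786581 F [-0.  -0.4  0. ]
```

Call:
move_arm:
  jaw: [1.4,1.4,1.4,1.4,1.4,1.4,1.4,1.4,1.4,1.4,1.4,1.4]
  dp:
    - [-0.8,0,0]
    - [-0.8,0,0]
    - [-0.8,0,0]
    - [-0.8,0,0]
    - [-0.8,0,0]
    - [-0.8,0,0]
    - [-0.8,0,0]
    - [-0.8,0,0]
    - [-0.8,0,0]
    - [-0.8,0,0]
    - [-0.8,0,0]
    - [-0.8,0,0]
  turn:
    - [0,0,0]
    - [0,0,0]
    - [0,0,0]
    - [0,0,0]
    - [0,0,0]
    - [0,0,0]
    - [0,0,0]
    - [0,0,0]
    - [0,0,0]
    - [0,0,0]
    - [0,0,0]
    - [0,0,0]

```text
time_s: 25.73
position: [0.5959, -0.0285, 0.0028]
tool_rot: [[0.175, 0.985, -0.0], [0.985, -0.175, 0.0], [0.0, -0.0, -1.0]]
ft_force: [-0.9, 0.8, 0.5]
grip_width: 0.0141
gripper_force: 0.2
```

Call:
move_arm:
  jaw: [1.4,1.4,1.4,1.4,1.4,1.4,1.4,1.4,1.4,1.4,1.4,1.4]
  dp:
    - [-0.8,0,0]
    - [-0.8,0,0]
    - [-0.8,0,0]
    - [-0.8,0,0]
    - [-0.8,0,0]
    - [-0.8,0,0]
    - [-0.8,0,0]
    - [-0.8,0,0]
    - [-0.8,0,0]
    - [-0.8,0,0]
    - [-0.8,0,0]
    - [-0.5,0,0]
  turn:
    - [0,0,0]
    - [0,0,0]
    - [0,0,0]
    - [0,0,0]
    - [0,0,0]
    - [0,0,0]
    - [0,0,0]
    - [0,0,0]
    - [0,0,0]
    - [0,0,0]
    - [0,0,0]
    - [0,0,0]

```text
time_s: 26.73
position: [0.5797, -0.1204, 0.0028]
tool_rot: [[0.176, 0.984, 0.0], [0.984, -0.176, -0.0], [-0.0, 0.0, -1.0]]
ft_force: [-0.5, -0.4, 0.0]
grip_width: 0.0138
gripper_force: 0.0
```

Call:
move_arm:
  jaw: [1.4,1.4,1.4,1.4,1.4,1.4,1.4,1.4,1.4,1.4,1.4,1.4]
  dp:
    - [-0.2,0,0]
    - [0,0,0]
    - [0,0,-2.4]
    - [0,0,-2.4]
    - [0,0,-2.4]
    - [2.8,-0.7,0]
    - [2.8,-0.7,0]
    - [2.8,-0.7,0]
    - [2.8,-0.7,0]
    - [2.8,-0.7,0]
    - [2.8,-0.7,0]
    - [2.8,-0.7,0]
  turn:
    - [0,0,0]
    - [0,0,0]
    - [0,0,0]
    - [0,0,0]
    - [0,0,0]
    - [0,0,0]
    - [0,0,0]
    - [0,0,0]
    - [0,0,0]
    - [0,0,0]
    - [0,0,0]
    - [0,0,0]

```text
time_s: 27.73
position: [0.5651, 0.0821, 0.0749]
tool_rot: [[0.175, 0.985, -0.0], [0.985, -0.175, 0.0], [0.0, -0.0, -1.0]]
ft_force: [-0.2, -0.2, -1.0]
grip_width: 0.0139
gripper_force: 0.0
```

```bash
python3 st.py; python3 look.py
```

```text
t 27.73 board xy mm [-17.   53.4] z 74.9 yaw y -10.06 w 0.013918754937661705 F [-0.2 -0.2 -1. ]
top pommel 0.62 115 onboard [  85.2 -169.3] intray [  88.  -172.4]
top jar 0.27 110 onboard [  32.6 -174.1] intray [  34.  -177.3]
side bolster 0.64 193 onboard [-31.4  66.3] intray [-26.5  54.7]
side jar 0.76 371 onboard [-87.   28.7] intray [-83.9  15.8]
```

The pommel is in the tray, and the ferrule appears to be too. Next is the bolster, pushed a little to the side away from the jar.

Call:
move_arm:
  jaw: [1.4,1.4,1.4,1.4,1.4,1.4,1.4,1.4,1.4,1.4]
  dp:
    - [2.6,-0.5,0]
    - [2.7,-0.6,0]
    - [0,0,0]
    - [0,0,2]
    - [0,0,2]
    - [0,0,1.5]
    - [0,0,0.9]
    - [0,0,0.5]
    - [0,0,0.3]
    - [0,0,0]
  turn:
    - [0,0,0]
    - [0,0,0]
    - [0,0,0]
    - [0,0,0]
    - [0,0,0]
    - [0,0,0]
    - [0,0,0]
    - [0,0,0]
    - [0,0,0]
    - [0,0,0]

```text
time_s: 29.07
position: [0.5642, 0.1341, 0.0029]
tool_rot: [[0.175, 0.984, 0.0], [0.984, -0.175, -0.0], [-0.0, 0.0, -1.0]]
ft_force: [1.1, -0.1, 0.8]
grip_width: 0.0139
gripper_force: 0.0
```

```bash
python3 st.py
```

```text
t 29.07 board xy mm [-27.  104.4] z 2.9 yaw y -10.1 w 0.013895090276577822 F [ 1.1 -0.1  0.8]
```

Call:
move_arm:
  jaw: [1.4,1.4,1.4,1.4,1.4,1.4,1.4,1.4,1.4,1.4,1.4,1.4]
  dp:
    - [-0.8,-0.1,0]
    - [-0.8,0,0]
    - [-0.8,0,0]
    - [-0.8,0,0]
    - [-0.8,0,0]
    - [-0.8,0,0]
    - [-0.8,0,0]
    - [-0.8,0,0]
    - [-0.8,0,0]
    - [-0.8,0,0]
    - [-0.8,0,0]
    - [-0.8,0,0]
  turn:
    - [0,0,0]
    - [0,0,0]
    - [0,0,0]
    - [0,0,0]
    - [0,0,0]
    - [0,0,0]
    - [0,0,0]
    - [0,0,0]
    - [0,0,0]
    - [0,0,0]
    - [0,0,0]
    - [0,0,0]

```text
time_s: 30.07
position: [0.546, 0.0393, 0.0028]
tool_rot: [[0.175, 0.985, -0.0], [0.985, -0.175, 0.0], [0.0, -0.0, -1.0]]
ft_force: [-0.1, 0.8, 1.2]
grip_width: 0.014
gripper_force: 0.2
```

Call:
move_arm:
  jaw: [1.4,1.4,1.4,1.4,1.4,1.4,1.4,1.4,1.4,1.4,1.4,1.4]
  dp:
    - [-0.8,0,0]
    - [-0.8,0,0]
    - [-0.8,0,0]
    - [-0.8,0,0]
    - [-0.8,0,0]
    - [-0.8,0,0]
    - [-0.8,0,0]
    - [-0.8,0,0]
    - [-0.8,0,0]
    - [-0.8,0,0]
    - [-0.8,0,0]
    - [-0.8,0,0]
  turn:
    - [0,0,0]
    - [0,0,0]
    - [0,0,0]
    - [0,0,0]
    - [0,0,0]
    - [0,0,0]
    - [0,0,0]
    - [0,0,0]
    - [0,0,0]
    - [0,0,0]
    - [0,0,0]
    - [0,0,0]

```text
time_s: 31.07
position: [0.5292, -0.0553, 0.0028]
tool_rot: [[0.175, 0.985, 0.0], [0.985, -0.175, -0.0], [-0.0, 0.0, -1.0]]
ft_force: [-0.2, -1.0, -0.2]
grip_width: 0.0139
gripper_force: 0.2
```

Call:
move_arm:
  jaw: [1.4,1.4,1.4,1.4,1.4,1.4,1.4,1.4,1.4]
  dp:
    - [-0.8,0,0]
    - [-0.8,0,0]
    - [-0.8,0,0]
    - [-0.8,0,0]
    - [-0.8,0,0]
    - [-0.8,0,0]
    - [-0.5,0,0]
    - [-0.2,0,0]
    - [0,0,0]
  turn:
    - [0,0,0]
    - [0,0,0]
    - [0,0,0]
    - [0,0,0]
    - [0,0,0]
    - [0,0,0]
    - [0,0,0]
    - [0,0,0]
    - [0,0,0]

```text
time_s: 31.82
position: [0.5196, -0.1091, 0.0027]
tool_rot: [[0.176, 0.984, -0.0], [0.984, -0.176, 0.0], [0.0, -0.0, -1.0]]
ft_force: [-0.1, 0.1, -0.1]
grip_width: 0.0141
gripper_force: 0.0
```

Call:
move_arm:
  jaw: [1.4,1.4,1.4,1.4,1.4,1.4,1.4,1.4,1.4,1.4,1.4,1.4]
  dp:
    - [0,0,-2.4]
    - [0,0,-2.4]
    - [0,0,-2.4]
    - [0,0,-2.4]
    - [0,0,-2.4]
    - [0,0,-2.4]
    - [0,0,-2.4]
    - [0,-3,0]
    - [0,-3,0]
    - [0,-3,0]
    - [0,-3,0]
    - [0,0,0]
  turn:
    - [0,0,0]
    - [0,0,0]
    - [0,0,0]
    - [0,0,0]
    - [0,0,0]
    - [0,0,0]
    - [0,0,0]
    - [0,0,0]
    - [0,0,0]
    - [0,0,0]
    - [0,0,0]
    - [0,0,0]

```text
time_s: 32.82
position: [0.3972, -0.0856, 0.1706]
tool_rot: [[0.175, 0.985, -0.003], [0.985, -0.175, 0.001], [0.001, -0.003, -1.0]]
ft_force: [0.2, 0.6, 0.7]
grip_width: 0.014
gripper_force: 0.0
```

```bash
python3 st.py; python3 look.py
```

```text
t 32.82 board xy mm [-153.  -141.1] z 170.6 yaw y -10.06 w 0.01396596038260458 F [0.2 0.6 0.7]
top pommel 0.47 100 onboard [  85.3 -168.3] intray [  88.1 -171.4]
top bolster 0.67 183 onboard [-88.6  34.8] intray [-90.3  37. ]
side ferrule 0.48 130 onboard [  25.4 -155.2] intray [  32.2 -174. ]
side bolster 0.61 138 onboard [ -20.5 -139.7] intray [ -15.2 -157.9]
side jar 0.69 397 onboard [-87.6  27.7] intray [-84.5  14.8]
```

View pics/l_top.png

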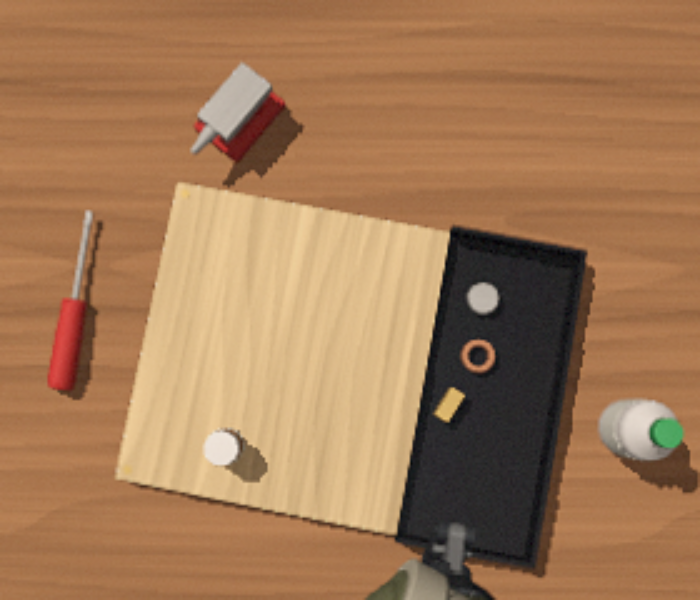

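View pics/l_side.png

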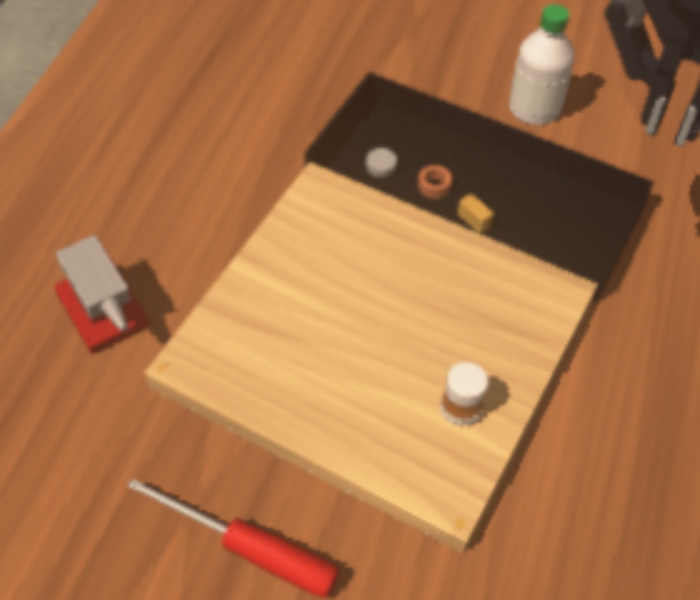

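The top view shows all three fittings in the tray: pommel (483,298), ring (478,356) and block (450,405). The jar, anvil, glue bottle and screwdriver have not moved.

```bash
python3 -c "
from rig import ticket; print(ticket.close_job())"
```

```text
the job is handed in; nothing more can be done
None
```

The bolster, ferrule and pommel are all lying in the tray, the jar, anvil, glue bottle and screwdriver look unmoved in both camera views, and the job was handed in at about 33 s of the 64 s allowed.

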